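# Find and mark the balance point of a bar on a knife edge

## Task

The hat-section bar on the balance stand hangs down at one end. Slide it along the knife edge, gently and without lifting it off the edge, until it balances level by itself and touches neither rest; then mark the balance point by setting the yellow dab of wax on top of the bar, in line with the two red pointers of the stand. Leave the bar balanced level with the wax on it, and leave the bottle and the standing bolt where they are.

Things in the scene. Friction and masses are not known exactly. Their poses are not given: they have to be found in the camera images.
- stand: Fixed balance stand; place and yaw vary. Grey base plate 120 (x) x 210 (y) mm, top at 14 mm; origin: centre of its underside, z up, y along the bar. A blade 20 mm wide (x) carries the knife edge at x = y = 0. Two rests with rubber tops 18 mm wide (x) stand at y = +-88 mm, tops 87 mm up, and stop the bar at a tilt of about 0.1 rad either way.
- knife_edge (a point): Middle of the knife edge, 96 mm above the desk. Axes as the stand's: x along the edge, y along the bar, z up. The bar rocks on it about x. The edge bruises if the bar is pressed down on it with more than 15 N, as happens when a gripped, sloping bar is pulled level towards its high end.
- pointer (a point): Tip of one of two red pointers on posts 54 mm high at x = +-50 mm, y = 0 of the stand, on either side of the bar: they show where the knife edge is. This is the one at x = -50 mm.
- bar: Loose bar of top-hat section, 300 mm long (y), on the edge. Origin: mid-length, underside of the web, z up. Web 32 mm wide (x), 4 mm thick; two 3 mm side walls hang from it, 25 mm apart, straddling blade and rests; blue tubes outside them at z -43 to -60 mm, out to x = +-33 mm. Grip it from above across the 32 mm, above the tubes. Friction on edge and rests about 0.6 +-20 %. 0.3 to 0.5 kg.
- bar_top (a point): Middle of the bar's flat top, 4 mm above the bar's origin. The bar is filled unevenly: its unseen centre of mass lies up to 25 mm off mid-length (y) and about 44 mm below the web. Off balance it lies on a rest; near balance it tilts about 0.023 rad per mm off. At the start mid-length is 37 to 53 mm off the edge to either side, the centre of mass 15 to 75 mm off to the same, low side.
- wax: Yellow dab of hard wax, a rigid rounded lump about 25 x 26 mm and 12 mm high, 12 g, lying on the desk. Origin at the centre of its flat underside, z up. Grip low with the fingertips, any yaw.
- sample_bottle: Bystander: clear bottle with yellow cap, 52 mm across, 105 mm high, loose. Origin at the centre of its underside, z up.
- bolt: Bystander: dark socket-head bolt standing on its head, 12 mm across, 38 mm high, loose. Origin at the centre of its underside, z up.
There are look-alikes about, which are no part of the job. Several things have the shape of the stand; the one meant has the colours described above.

How it is judged (in metres and radians):
On the way:
1. the bar balances level on the knife edge, clear of both rests, with the robot off it (angle between bar's own z axis and vertical below 0.06 rad and angular speed of bar below 0.1 rad/s and contact force between bar and the fingers below 0.02 N), for 0.5 s.
At the end, for the whole second after the job is handed in: The bar rests on the knife edge level within 0.06 rad and still, the robot off it, and the wax dab lies at rest on top of the bar, its centre within 7 mm of the knife edge along the bar (angle between bar's own z axis and vertical below 0.06 rad and angular speed of bar below 0.1 rad/s and contact force between bar and stand above 0.5 N and contact force between wax and bar above 0.02 N and y of wax in the frame of knife_edge between -0.007 and 0.007 m and linear speed of wax below 0.02 m/s); the robot touches nothing.
It fails at once if the bar is pressed on the knife edge with more than 15 N (contact force between bar and stand above 15 N).
It fails at once if the bar is lifted clear of the stand (height (world z) of bar above 0.112 m).
It fails at once if the bottle or the bolt is shifted by more than 20 mm or tipped (distance of any of bolt, sample_bottle from where it was at the start of the episode above 0.02 m or angle between any of bolt, sample_bottle's own z axis and vertical above 0.5 rad).
It also fails if it takes over 70 s, if anything falls off the work surface, if the arm or the gripper's body presses on something with over 40 N, if the wrist force passes 120 N, or if a joint passes its speed limit or range.

## Robot

A 6-joint arm with a two-finger parallel gripper is mounted at the origin on a cart in front of the work surface, level with it; the furniture and walls round the work are solid. World frame = base frame: x ahead of the robot, y to its left, z up, the work surface at z = 0. Lengths are in mm, angles in rad, forces in N, time in s.
With the tool pointing down it reaches from about 275 to 825 mm from the base axis. Payload 4.9 kg.
Tool frame: the origin (TCP) lies at the very end of the fingers, on their centre line; the grasp point (between the pads) lies 19 mm behind it (robot.grip_depth is the distance from the TCP to the grasp point, in mm); z points along the fingers, y is the direction in which the jaws open and shut (so a half turn about z gives the same grasp; the last joint's range is limited). The gripper opens to 85 mm and grips with 20 to 120 N. Pads are 22 mm wide; open, the fingers measure 114 mm over their backs; the gripper's body (76 mm by 85 mm) begins 54 mm behind the grasp point. The pads swing forward as they close: fully open they stand 13 mm farther back than shut.
Start: joints at [-1.349, 0.326, -0.193, 1.052, 0, 1.437], TCP at [191.6, -515.566, 231.281] pointing down, gripper open.
Joint ranges: [-2.65, 2.65], [-0.97, 1.79], [-1.3, 1.35], [-1.93, 2.1], [-1.47, 1.37], [-3.14, 3.14]. Speed limits (rad/s): [2.57, 2.57, 3.14, 3.14, 3.14, 3.14].

## Interface

Orientations are given as a rotation vector (axis times angle).
In Python, from plant import robot gives the robot as it stands. The module is installed in compiled form; this text tells all that it offers.
- The arm moves only by the tool jog_arm, never from a script. Its arguments are lists of equal length, an entry for each row: "translation": the shift along the world's x, y, z in m, a list of three; "rot": the turn, a rotation vector about the world's x, y, z in degrees, a list of three. A call has exactly 5 rows; each row shifts and turns the pose as measured when the row begins; what a row does not reach is not made up. A row lasts 1/12 s, in which the tool goes at most 41.7 mm and 7.16 degrees, less where a joint would pass 70% of its speed; a pose out of reach is approached as far as the arm can. A call is refused whole if a number of a shift passes 0.0417 or a number of a turn 7.16, either way. A call with a gripper value outside its range is refused whole. "hand" is the opening in per cent of the stroke, from 0 (shut) to 100 (fully open), set as the call begins (left out, the last holds). The fingers move at their own pace and stop on an object; "force" is the grip in N (left out, the last holds). Time passes only in rows, so rows that do not move let the fingers close, or fill a call up. It gives the time, the measured TCP pose, the force and the opening at its end, in the units of the state.
- robot.sense(): the state, without advancing time (a new reading comes with each control period).
- robot.snapshot(name): name is "scene" or "top"; returns a dict with "img" (384x512x3 uint8, red, green, blue), "vertical_fov" (degrees; the focal length in pixels is half the picture's height over the tangent of half this angle, whatever the lens; pixels are square), "cx", "cy" (the principal point, pixels), "camera_from_world" (4x4, takes a point from world to camera coordinates). Camera axes: x right, y up, looking along -z (the intrinsics and any distortion apply to the point x, -y, -z); pixel columns grow to the right and rows downward; lengths in mm; the calibration is good to about 2 mm. A picture is of the moment at which its call begins. There is no depth.
- robot.sign_off(): hands the job in, once; it reports no verdict.
The state is a dict: "time_s": time; "q": joint angles; "dq": joint speeds; "joint_efforts": joint torques, N m; "tool_pos": TCP position; "tcp_rot": TCP orientation; "force": force on the tool from outside, world axes, zero at the start; "torque": the same for the moment, N m; "opening": opening from 0.0 (shut) to 1.0 (fully open).
Only numpy, scipy, OpenCV 4.12 (cv2) and the standard library are available. Lean on these libraries where they do the work, as an engineer would, in place of code of your own. Each camera call takes 0.05 s, during which the arm holds its last target.

## Working session

There is one attempt and no reset: what is moved stays moved. The work goes in short steps, Python scripts to look and compute and a tool call to move; the robot and the scene stay as the last step left them, time stands still between calls to the robot, and variables do not carry over. Pictures are saved under pics/ and viewed, and the job is handed in when it is done.

Besides the shell and the picture viewer there is one more tool, called as name(argument=value, ...), one argument or row to a line, values as JSON. jog_arm: Moves the arm, as the interface text tells. Its arguments: {"type":"object","properties":{"translation":{"type":"array"},"rot":{"type":"array"},"hand":{"type":"number"},"force":{"type":"number"}},"required":["translation","rot"]}

```bash
mkdir -p pics
cat > h.py <<'E'
import numpy as np, cv2
from plant import robot
def snap(n,fn=None):
    s=robot.snapshot(n)
    if fn: cv2.imwrite('pics/'+fn+'.png',cv2.cvtColor(s['img'],cv2.COLOR_RGB2BGR))
    return s
def ray(s,u,v):
    f=s['img'].shape[0]/2/np.tan(np.radians(s['vertical_fov'])/2)
    M=np.array(s['camera_from_world']);R=M[:3,:3];t=M[:3,3]
    k=np.array([0,0,0,0,0.]) if s.get('distortion') is None else np.array(s['distortion'],float).ravel()
    K=np.array([[f,0,s['cx']],[0,f,s['cy']],[0,0,1]])
    p=cv2.undistortPoints(np.array([[[u,v]]],float),K,k)[0,0]
    d=R.T@np.array([p[0],-p[1],-1]);return -R.T@t,d/np.linalg.norm(d)
def onz(s,u,v,z):
    o,d=ray(s,u,v);return o+d*(z-o[2])/d[2]
def tri(a,b):
    (o1,d1),(o2,d2)=a,b
    t=np.linalg.lstsq(np.c_[d1,-d2],o2-o1,rcond=None)[0]
    p,q=o1+d1*t[0],o2+d2*t[1];return (p+q)/2,np.linalg.norm(p-q)
def proj(s,p):
    M=np.array(s['camera_from_world']);f=s['img'].shape[0]/2/np.tan(np.radians(s['vertical_fov'])/2)
    c=M[:3,:3]@np.array(p)+M[:3,3];return s['cx']+f*c[0]/-c[2],s['cy']-f*c[1]/-c[2]
E
python3 - <<'E'
from h import *
for n in('scene','top'):
    s=snap(n,n+'0');print({k:v for k,v in s.items() if k!='img'})
print(robot.sense())
E
```

```text
{'vertical_fov': 51.165787122508846, 'cx': 256.0089065809039, 'cy': 189.83206521017902, 'camera_from_world': array([[-8.75292981e-01, -4.83235237e-01,  1.85984755e-02,
         5.41824785e+02],
       [ 3.40715064e-01, -5.88938141e-01,  7.32847264e-01,
        -2.40711335e+02],
       [-3.43184269e-01,  6.47792847e-01,  6.80138945e-01,
        -1.37131958e+03],
       [ 0.00000000e+00,  0.00000000e+00,  0.00000000e+00,
         1.00000000e+00]])}
{'vertical_fov': 53.93428394749533, 'cx': 258.3457459371137, 'cy': 186.48011768712067, 'camera_from_world': array([[ 1.22132774e-02, -9.99920123e-01,  3.25317516e-03,
         5.28029700e+01],
       [ 9.89345891e-01,  1.25560043e-02,  1.45041562e-01,
        -5.92333324e+02],
       [-1.45070824e-01,  1.44708265e-03,  9.89420215e-01,
        -1.30285340e+03],
       [ 0.00000000e+00,  0.00000000e+00,  0.00000000e+00,
         1.00000000e+00]])}
{'time_s': 0.1, 'q': array([-1.34923615e+00,  3.26853549e-01, -1.93463184e-01,  1.05199908e+00,
       -7.54281191e-06,  1.43660579e+00]), 'dq': array([ 0.000497  ,  0.00092238,  0.00258882,  0.00107105, -0.00110484,
        0.00108085]), 'joint_efforts': array([ 6.20055434e-04, -4.44239080e+01,  2.63037014e+01,  7.89532060e-03,
       -1.03176371e-04,  1.24494557e-05]), 'tool_pos': array([ 191.46257124, -515.05671529,  230.59682211]), 'tcp_rot': array([-3.09053036e+00, -5.55601270e-01,  1.16014546e-04]), 'force': array([-0.2432354 , -0.01310476, -0.72298411]), 'torque': array([ 0.02093076, -0.03672651,  0.0481617 ]), 'opening': 0.9966468544781499}
```

View pics/scene0.png

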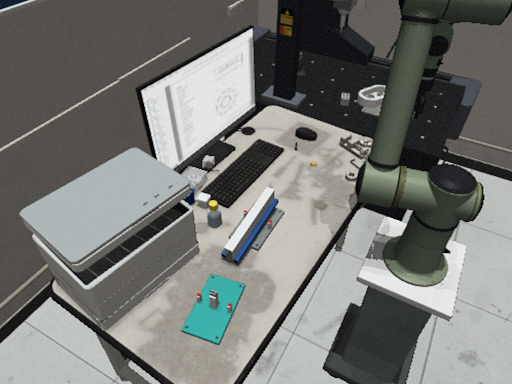

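View pics/top0.png

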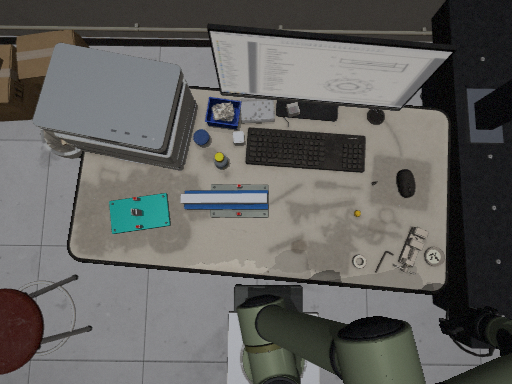

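Scene: the grey stand with white/blue bar is near top-view (240,200), wax near (357,213), bolt near (375,183), bottle near (220,160). The teal stand is a decoy. I'll zoom in.

Run:
```python
import cv2
a=cv2.imread('pics/top0.png');b=cv2.imread('pics/scene0.png')
cv2.imwrite('pics/z1.png',cv2.resize(a[170:230,170:280],None,fx=7,fy=7,interpolation=cv2.INTER_CUBIC))
cv2.imwrite('pics/z2.png',cv2.resize(b[180:270,200:300],None,fx=6,fy=6,interpolation=cv2.INTER_CUBIC))
```

```text
(no output)
```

View pics/z1.png

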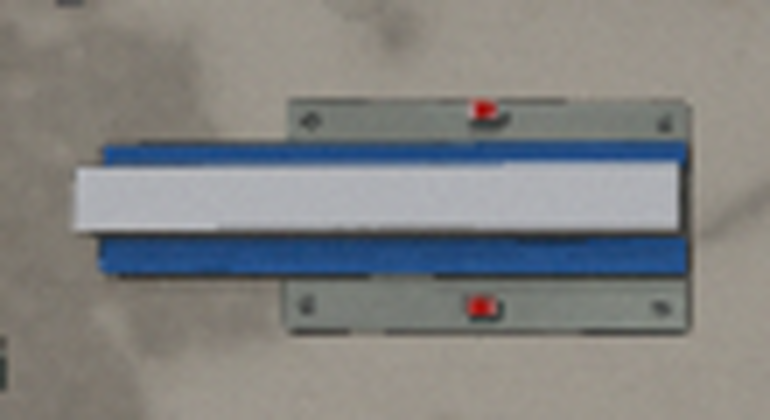

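View pics/z2.png

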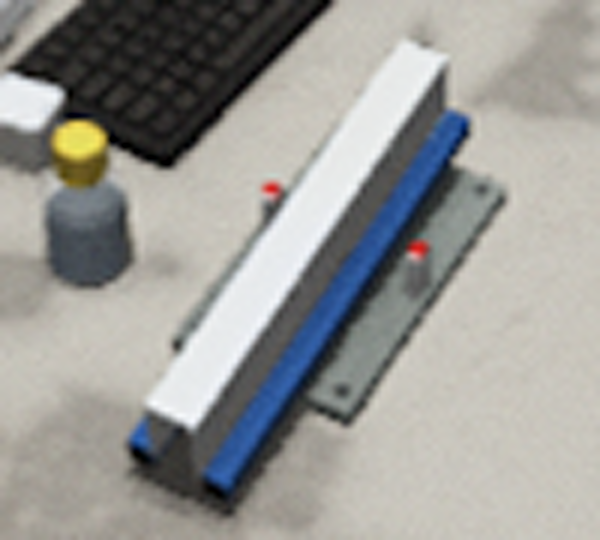

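```bash
cat > m.py <<'E'
from h import *
def red(s,box):
    x0,y0,x1,y1=box;im=s['img'][y0:y1,x0:x1].astype(float)
    w=np.clip(im[...,0]-np.maximum(im[...,1],im[...,2])-25,0,None)
    m=(w>10).astype(np.uint8);n,l,st,c=cv2.connectedComponentsWithStats(m,connectivity=8)
    out=[]
    for i in range(1,n):
        ys,xs=np.where(l==i);ww=w[ys,xs]
        out.append((x0+(xs*ww).sum()/ww.sum(),y0+(ys*ww).sum()/ww.sum(),len(xs)))
    return out
def yel(s,box):
    x0,y0,x1,y1=box;im=s['img'][y0:y1,x0:x1].astype(float)
    w=np.clip(np.minimum(im[...,0],im[...,1])-im[...,2]-50,0,None)
    m=(w>5).astype(np.uint8);n,l,st,c=cv2.connectedComponentsWithStats(m,connectivity=8)
    out=[]
    for i in range(1,n):
        ys,xs=np.where(l==i);ww=w[ys,xs]
        out.append((x0+(xs*ww).sum()/ww.sum(),y0+(ys*ww).sum()/ww.sum(),len(xs)))
    return out
def bar(s,box,thr):
    x0,y0,x1,y1=box;im=s['img'][y0:y1,x0:x1].astype(float)
    k=4;im=cv2.resize(im,None,fx=k,fy=k,interpolation=cv2.INTER_LINEAR)
    m=((im.min(2)>thr)&(im.max(2)-im.min(2)<25)).astype(np.uint8)
    cs,_=cv2.findContours(m,cv2.RETR_EXTERNAL,cv2.CHAIN_APPROX_NONE)
    c=max(cs,key=cv2.contourArea);r=cv2.minAreaRect(c);b=cv2.boxPoints(r)
    return (b+.5)/k-.5+[x0,y0], cv2.contourArea(c)/k/k, r[1][0]/k,r[1][1]/k
E
python3 - <<'E'
from m import *
t=snap('top');s=snap('scene')
print(red(t,(200,175,280,225)),red(s,(225,195,290,240)))
print(yel(t,(200,140,420,225)),yel(s,(190,140,340,240)))
print(t['img'][200,225],t['img'][178,225],s['img'][225,250])
for T in(155,165,170): print(bar(t,(170,185,280,215),T))
for T in(205,215,225): print(bar(s,(215,180,285,265),T))
E
```

```text
[(np.float64(238.6169844020797), np.float64(185.13864818024263), 11), (np.float64(238.1867469879518), np.float64(213.375), 10)] [(np.float64(244.82260869565218), np.float64(210.97565217391303), 10), (np.float64(269.2128514056225), np.float64(220.94109772423025), 10)]
[(np.float64(218.60839483394835), np.float64(156.41074723247232), 62), (np.float64(357.3557603686636), np.float64(212.92534562211983), 27)] [(np.float64(312.71858407079645), np.float64(163.3858407079646), 16), (np.float64(212.71329094762336), np.float64(203.23826824099302), 66), (np.float64(210.0), np.float64(208.0), 1)]
[174 176 181] [143 136 128] [129 130 134]
(array([[180.31366158, 193.86780834],
       [265.86992645, 193.21220303],
       [265.93434906, 201.6187973 ],
       [180.37808228, 202.27440262]]), 671.15625, 8.406840324401855, 85.55878448486328)
(array([[180.875, 193.875],
       [265.875, 193.875],
       [265.875, 201.875],
       [180.875, 201.875]]), 620.6875, 8.0, 85.0)
(array([[180.8462534 , 194.12610626],
       [265.37368011, 193.79067993],
       [265.40473175, 201.61495972],
       [180.87730408, 201.95038605]]), 599.15625, 7.824342250823975, 84.52809143066406)
(array([[223.68540096, 246.4672699 ],
       [267.32969666, 184.11828709],
       [274.67868805, 189.2625885 ],
       [231.03439331, 251.61157227]]), 578.03125, 8.970590591430664, 76.10664367675781)
(array([[223.95217419, 246.47902679],
       [267.34983063, 184.48238659],
       [274.39680862, 189.41527557],
       [230.99915314, 251.41191864]]), 543.5, 8.601935386657715, 75.67655181884766)
(array([[224.36978054, 246.59527588],
       [267.38280487, 185.27265596],
       [273.85256958, 189.81069183],
       [230.8395462 , 251.13330841]]), 498.6875, 7.90263557434082, 74.9038314819336)
```

Run:
```python
from m import *
t=snap('top');s=snap('scene')
rt=red(t,(200,175,280,225));rs=red(s,(225,195,290,240))
P=[]
for a,b in zip(rt,rs):
    p,e=tri(ray(t,*a[:2]),ray(s,*b[:2]));P.append(p);print('ptr',p,e)
print(np.linalg.norm(P[0]-P[1]),(P[0]+P[1])/2)
bt=bar(t,(170,185,280,215),165)[0];bs=bar(s,(215,180,285,265),215)[0]
for i,(a,b) in enumerate((( (bt[0]+bt[3])/2,(bs[0]+bs[3])/2),((bt[1]+bt[2])/2,(bs[1]+bs[2])/2))):
    p,e=tri(ray(t,*a),ray(s,*b));P.append(p);print('end',p,e)
d=P[3]-P[2];print('L',np.linalg.norm(d),'tilt',np.arcsin(d[2]/np.linalg.norm(d)))
w=tri(ray(t,357.36,212.93),ray(s,312.72,163.39));print('wax',w, onz(t,357.36,212.93,6))
w=tri(ray(t,218.6,156.4),ray(s,212.71,203.24));print('cap',w)
```

```text
ptr [594.44332461 130.23047534  51.92086847] 0.3701544674233441
ptr [494.54136549 129.77478043  52.25477299] 0.8678096243803741
99.90355642738766 [544.49234505 130.00262788  52.08782073]
end [543.52716227 328.28023424  79.70709838] 1.801720844431719
end [541.47229447  34.40087261 117.90642006] 1.0315556377878987
L 296.35871820041154 tilt 0.12925516401307205
wax (array([ 504.54888531, -299.85006951,    8.77041484]), np.float64(0.46205994954887847)) [ 504.54835793 -300.65649443    6.        ]
cap (array([685.36130349, 198.24435801, 104.97728764]), np.float64(0.0767770557989244))
```

Run:
```python
from m import *
t=snap('top')
for p in [(170,193),(110,200),(170,230),(190,165),(187,168)]: print(p,onz(t,*p,0)[:2],onz(t,*p,14)[:2])
s=snap('scene');
for p in [(198,262),(195,215)]: print(p,onz(s,*p,0)[:2])
```

```text
(170, 193) [569.65190872 384.02941528] [567.88735742 380.75135531]
(110, 200) [541.07781267 602.15068504] [539.60423769 596.65144811]
(170, 230) [434.7547829  377.80189236] [434.36391876 374.58724862]
(190, 165) [675.2888792  314.70565077] [672.44860335 312.13352998]
(187, 168) [663.81739978 325.38179219] [661.09394053 322.70095389]
(198, 262) [636.68141444 371.79542794]
(195, 215) [771.57016764 198.30410532]
```

jog_arm(
  translation=[
    [0.015,0.038,0],
    [0.015,0.038,0],
    [0.015,0.038,0],
    [0.015,0.038,0],
    [0.015,0.038,0],
  ],
  rot=[
    [0,0,7],
    [0,0,7],
    [0,0,7],
    [0,0,7],
    [0,0,7],
  ],
  hand=0,
)

```text
time_s: 0.82
tool_pos: [265.3, -327.5, 229.6]
tcp_rot: [2.77, 1.473, 0.0]
force: [1.5, 0.3, 0.7]
opening: 0.301
```

jog_arm(
  translation=[
    [0.015,0.038,0],
    [0.015,0.038,0],
    [0.015,0.038,0],
    [0.015,0.038,0],
    [0.015,0.038,0],
  ],
  rot=[
    [0,0,6.8],
    [0,0,6.8],
    [0,0,6.8],
    [0,0,6.8],
    [0,0,6.8],
  ],
)

```text
time_s: 1.23
tool_pos: [339.9, -132.8, 230.6]
tcp_rot: [2.187, 2.244, 0.005]
force: [0.9, -0.1, -0.3]
opening: 0.0
```

jog_arm(
  translation=[
    [0.015,0.038,0],
    [0.015,0.038,0],
    [0.015,0.038,0],
    [0.015,0.038,0],
    [0.015,0.038,0],
  ],
  rot=[
    [0,0,0],
    [0,0,0],
    [0,0,0],
    [0,0,0],
    [0,0,0],
  ],
)

```text
time_s: 1.65
tool_pos: [414.6, 62.1, 232.6]
tcp_rot: [2.178, 2.245, 0.01]
force: [1.2, -0.9, 1.0]
opening: -0.001
```

jog_arm(
  translation=[
    [0.015,0.038,0],
    [0.015,0.038,0],
    [0.015,0.038,0],
    [0.015,0.038,0],
    [0.015,0.038,0],
  ],
  rot=[
    [0,0,0],
    [0,0,0],
    [0,0,0],
    [0,0,0],
    [0,0,0],
  ],
)

```text
time_s: 2.07
tool_pos: [488.6, 257.0, 233.8]
tcp_rot: [2.171, 2.246, 0.015]
force: [0.3, -0.3, 0.5]
opening: 0.003
```

jog_arm(
  translation=[
    [0.018,0.036,0],
    [0.018,0.036,0],
    [0.018,0.033,0],
    [0.0,0.0,-0.03],
    [0.0,0.0,-0.04],
  ],
  rot=[
    [0,0,-2],
    [0,0,0],
    [0,0,0],
    [0,0,0],
    [0,0,0],
  ],
)

```text
time_s: 2.48
tool_pos: [552.5, 379.9, 171.9]
tcp_rot: [2.197, 2.212, 0.053]
force: [0.8, -0.1, -1.0]
opening: -0.001
```

jog_arm(
  translation=[
    [0,0,-0.04],
    [0,0,-0.04],
    [0,0,-0.02],
    [0,0,0],
    [0,0,0],
  ],
  rot=[
    [0,0,0],
    [0,0,0],
    [0,0,0],
    [0,0,0],
    [0,0,0],
  ],
)

```text
time_s: 2.9
tool_pos: [548.6, 380.5, 59.6]
tcp_rot: [2.195, 2.218, 0.041]
force: [-0.2, -0.1, -0.2]
opening: 0.001
```

Run:
```python
from m import *
t=snap('top');s=snap('scene');b=s['img'];a=t['img']
z=np.hstack([cv2.resize(a[150:240,140:280],(560,360)),cv2.resize(b[170:290,170:250],(240,360))])
cv2.imwrite('pics/c1.png',z[...,::-1]);q=robot.sense();print(q['tool_pos'],q['force'],q['tcp_rot'],q['time_s'])
```

```text
[549.54597749 380.94570493  61.29103358] [ 0.13792753 -0.58788057  0.27464188] [2.1948427  2.21696649 0.04476017] 3.0
```

View pics/c1.png

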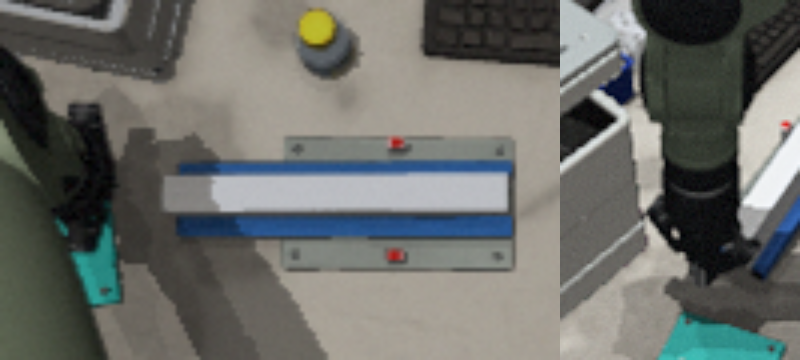

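jog_arm(
  translation=[
    [-0.003,-0.008,0],
    [-0.003,-0.008,0],
    [0,-0.008,0],
    [0,-0.004,0],
    [0,0,0],
  ],
  rot=[
    [0,0,0],
    [0,0,0],
    [0,0,0],
    [0,0,0],
    [0,0,0],
  ],
)

```text
time_s: 3.42
tool_pos: [547.9, 352.1, 70.1]
tcp_rot: [2.192, 2.213, 0.064]
force: [0.7, 0.1, 0.3]
opening: -0.002
```

jog_arm(
  translation=[
    [0,-0.004,0],
    [0,-0.004,0],
    [0,-0.004,0],
    [0,-0.004,0],
    [0,-0.004,0],
  ],
  rot=[
    [0,0,0],
    [0,0,0],
    [0,0,0],
    [0,0,0],
    [0,0,0],
  ],
)

```text
time_s: 3.83
tool_pos: [549.7, 332.9, 72.6]
tcp_rot: [2.193, 2.215, 0.076]
force: [0.2, 5.0, 0.5]
opening: -0.004
```

jog_arm(
  translation=[
    [-0.002,-0.003,-0.004],
    [-0.002,-0.003,-0.004],
    [-0.001,-0.003,-0.004],
    [0,-0.003,-0.002],
    [0,-0.003,-0.002],
  ],
  rot=[
    [-0.7,0.7,0],
    [-0.7,0.7,0],
    [-0.7,0.7,0],
    [0,0,0],
    [0,0,0],
  ],
)

```text
time_s: 4.25
tool_pos: [545.8, 321.1, 56.8]
tcp_rot: [2.193, 2.222, -0.001]
force: [0.9, 5.3, 1.1]
opening: 0.001
```

```bash
cat > look.py <<'E'
from m import *
import sys
n=sys.argv[1];t=snap('top');s=snap('scene');b=s['img'];a=t['img']
z=np.hstack([cv2.resize(a[165:235,150:290],(560,280)),cv2.resize(b[180:270,200:300],(240,216)).copy() if 0 else cv2.resize(b[175:275,200:286],(240,280))])
cv2.imwrite('pics/'+n+'.png',z[...,::-1]);q=robot.sense();print(q['tool_pos'],q['force'],q['tcp_rot'],q['time_s'])
E
python3 look.py c2
```

```text
[545.34953801 320.3212497   56.3215605 ] [-0.86758434  4.15774563  1.38640919] [ 2.19323517  2.22146367 -0.00322139] 4.35
```

View pics/c2.png

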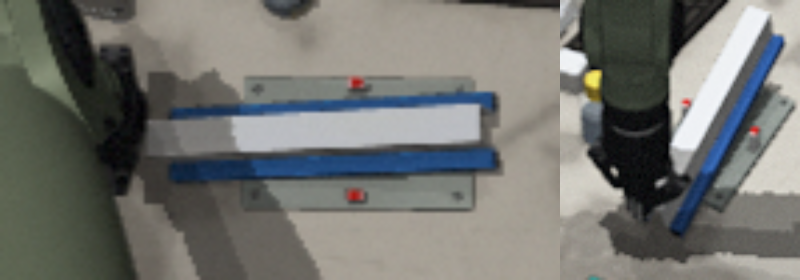

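```bash
cat > tl.py <<'E'
from m import *
# right (-y) end of bar: line-fit edges & end
def rend_top(t):
    im=cv2.resize(t['img'][185:220,235:300].astype(np.float32),None,fx=4,fy=4,interpolation=cv2.INTER_LINEAR)
    m=((im.min(2)>160)&(im.max(2)-im.min(2)<20)&(im[...,2]>=im[...,0])).astype(np.uint8)
    cs,_=cv2.findContours(m,cv2.RETR_EXTERNAL,cv2.CHAIN_APPROX_NONE);c=max(cs,key=cv2.contourArea)
    b=cv2.boxPoints(cv2.minAreaRect(c));b=(b+.5)/4-.5+[235,185]
    b=b[np.argsort(b[:,0])];return b[2:].mean(0),b
def rend_scene(s,x0=238,y0=165,x1=310,y1=215):
    im=cv2.resize(s['img'][y0:y1,x0:x1].astype(np.float32),None,fx=4,fy=4,interpolation=cv2.INTER_LINEAR)
    m=((im.min(2)>212)).astype(np.uint8)
    cs,_=cv2.findContours(m,cv2.RETR_EXTERNAL,cv2.CHAIN_APPROX_NONE);c=max(cs,key=cv2.contourArea)
    b=cv2.boxPoints(cv2.minAreaRect(c));b=(b+.5)/4-.5+[x0,y0]
    b=b[np.argsort(b[:,1])];return b[:2].mean(0),b
if __name__=='__main__':
    t=snap('top');s=snap('scene');a,ba=rend_top(t);b,bb=rend_scene(s)
    p,e=tri(ray(t,*a),ray(s,*b));print('rend',p.round(1),round(e,1),a,b,'time',robot.sense()['time_s'])
    # world bar direction from top view at z 105
    l=onz(t,*ba[:2].mean(0),105);r=onz(t,*a,112);print('yaw',(r-l)[0]/(r-l)[1])
    y=p[1];mid=130.0
    print('tilt from rend height:',(p[2]-100)/(mid-y))
E
python3 tl.py
```

```text
rend [548.2  24.3 156.3] 0.4 [269.33967972 194.82813454] [270.77935028 176.90756893] time 4.45
yaw -0.0638052644628377
tilt from rend height: 0.5323790821850977
```

```bash
cat > zz.py <<'E'
from m import *
import sys
s=snap('scene');b=s['img'];cv2.imwrite('pics/%s.png'%sys.argv[1],cv2.resize(b[160:260,215:315],None,fx=6,fy=6,interpolation=cv2.INTER_CUBIC)[...,::-1])
E
python3 zz.py c3
```

```text
(no output)
```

View pics/c3.png

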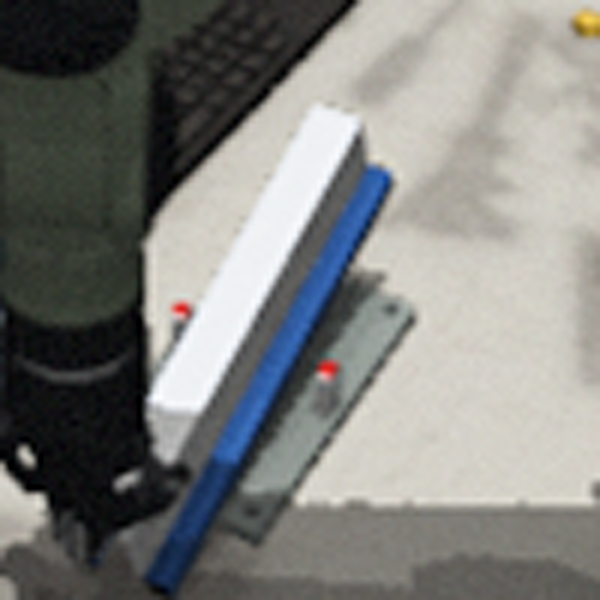

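jog_arm(
  translation=[
    [0.0005,0,0.002],
    [0.001,0,0.002],
    [0.001,0,0.002],
    [0.001,0,0.002],
    [0.001,0,0.002],
  ],
  rot=[
    [0,0,0],
    [0,0,0],
    [0,0,0],
    [0,0,0],
    [0,0,0],
  ],
)

```text
time_s: 4.92
tool_pos: [549.9, 321.7, 68.0]
tcp_rot: [2.192, 2.223, -0.002]
force: [-1.0, 4.0, 1.7]
opening: 0.003
```

```bash
python3 tl.py;python3 zz.py c4
```

```text
rend [538.8  17.2 132.5] 1.9 [271.125 198.25 ] [274.01356316 181.66078997] time 5.0167
yaw -0.006065704440420536
tilt from rend height: 0.28793082761236444
```

View pics/c4.png

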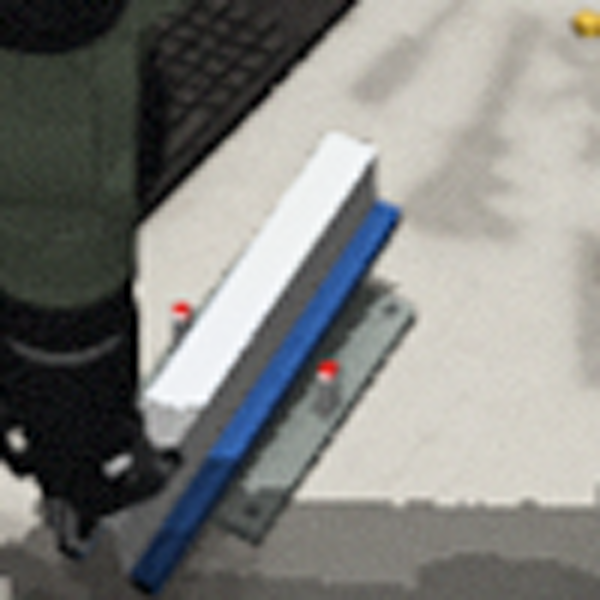

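jog_arm(
  translation=[
    [0,0,0.002],
    [0,0,0.0015],
    [0,0,0.001],
    [0,0,0.0005],
    [0,0,0],
  ],
  rot=[
    [0,0,0],
    [0,0,0],
    [0,0,0],
    [0,0,0],
    [0,0,0],
  ],
)

```text
time_s: 5.48
tool_pos: [550.0, 321.4, 73.3]
tcp_rot: [2.192, 2.223, -0.002]
force: [-0.4, 3.7, 0.4]
opening: 0.004
```

```bash
python3 tl.py
```

```text
rend [538.5  15.5 122.1] 0.3 [271.61341476 198.99573135] [273.86268616 183.49238777] time 5.5833
yaw 0.025209994066479426
tilt from rend height: 0.19300694442043798
```

jog_arm(
  translation=[
    [0,0,0.0015],
    [0,0.002,0.001],
    [0,0.004,0],
    [-0.002,0.006,0],
    [-0.001,0,0],
  ],
  rot=[
    [0,0,0],
    [0,0,0],
    [0,0,0],
    [0,0,0],
    [0,0,0],
  ],
)

```text
time_s: 6.0
tool_pos: [545.9, 330.0, 74.2]
tcp_rot: [2.193, 2.217, -0.014]
force: [-0.1, 0.3, 0.1]
opening: 0.003
```

```bash
python3 tl.py; python3 look.py c5
```

```text
rend [539.6  13.7 119.4] 0.6 [272.13207245 198.79270363] [273.72883797 183.63872147] time 6.1
yaw 0.015112564620904158
tilt from rend height: 0.16716490791068933
[546.11051417 329.37203149  74.27084823] [ 0.21883627 -0.26352619 -0.3033995 ] [ 2.19295784  2.21625975 -0.01371299] 6.2
```

View pics/c5.png

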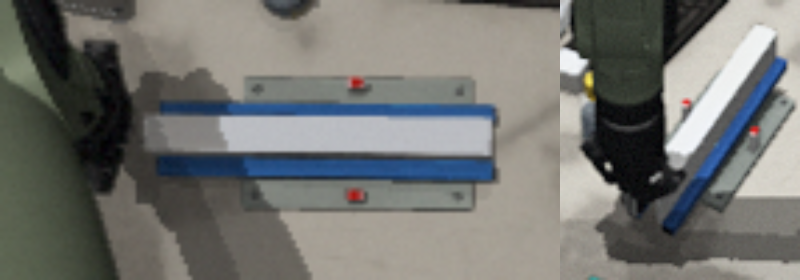

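jog_arm(
  translation=[
    [0,0,-0.005],
    [0,0,-0.004],
    [0,0,-0.004],
    [0,0,-0.002],
    [0,0,0],
  ],
  rot=[
    [0,0,0],
    [0,0,0],
    [0,0,0],
    [0,0,0],
    [0,0,0],
  ],
)

```text
time_s: 6.62
tool_pos: [546.1, 328.7, 57.5]
tcp_rot: [2.193, 2.215, -0.015]
force: [0.9, 0.3, -0.9]
opening: 0.001
```

jog_arm(
  translation=[
    [0,-0.003,0.0],
    [0,-0.003,0.0],
    [0,-0.003,0],
    [0,-0.002,0],
    [0,-0.002,0],
  ],
  rot=[
    [0,0,0],
    [0,0,0],
    [0,0,0],
    [0,0,0],
    [0,0,0],
  ],
)

```text
time_s: 7.03
tool_pos: [546.2, 316.4, 57.4]
tcp_rot: [2.194, 2.218, -0.01]
force: [1.3, 1.8, -0.4]
opening: 0.003
```

```bash
python3 tl.py
```

```text
rend [537.9  10.  123.2] 0.3 [273.24740028 199.08056068] [274.7706604  182.46675491] time 7.1333
yaw 0.025952574380997226
tilt from rend height: 0.19323932523692833
```

jog_arm(
  translation=[
    [0,-0.002,0.0003],
    [0,-0.002,0.0003],
    [0,-0.002,0.0003],
    [0,-0.002,0.0003],
    [0,-0.002,0.0003],
  ],
  rot=[
    [0,0,0],
    [0,0,0],
    [0,0,0],
    [0,0,0],
    [0,0,0],
  ],
)

```text
time_s: 7.55
tool_pos: [546.2, 306.3, 59.2]
tcp_rot: [2.194, 2.219, -0.009]
force: [0.3, 3.4, -0.3]
opening: 0.0
```

```bash
python3 tl.py;python3 zz.py c6
```

```text
rend [5.379e+02 2.000e-01 1.242e+02] 0.4 [276.24198532 199.19022179] [275.913517   180.69353056] time 7.65
yaw 0.02499910955600861
tilt from rend height: 0.18667388375872696
```

View pics/c6.png

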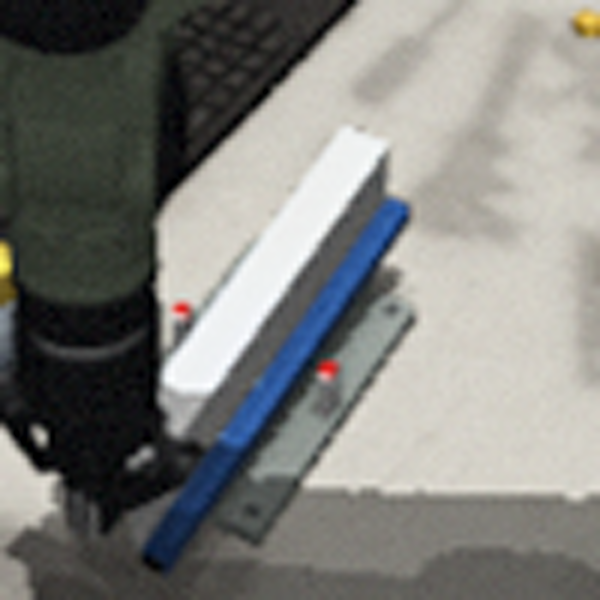

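jog_arm(
  translation=[
    [0,-0.001,0.0002],
    [0,-0.001,0.0002],
    [0,-0.001,0.0002],
    [0,-0.001,0.0002],
    [0,-0.001,0.0002],
  ],
  rot=[
    [0,0,0],
    [0,0,0],
    [0,0,0],
    [0,0,0],
    [0,0,0],
  ],
)

```text
time_s: 8.12
tool_pos: [546.2, 301.1, 60.2]
tcp_rot: [2.194, 2.22, -0.009]
force: [1.1, 2.9, -1.2]
opening: 0.001
```

```bash
python3 tl.py
```

```text
rend [537.6  -3.9 125.4] 0.3 [277.48056984 199.22032928] [276.52533913 179.83952713] time 8.2167
yaw 0.02409404625344123
tilt from rend height: 0.18986740410246705
```

jog_arm(
  translation=[
    [0,-0.001,0.0002],
    [0,-0.001,0.0002],
    [0,-0.001,0.0002],
    [0,-0.001,0.0002],
    [0,-0.001,0.0002],
  ],
  rot=[
    [0,0,0],
    [0,0,0],
    [0,0,0],
    [0,0,0],
    [0,0,0],
  ],
)

```text
time_s: 8.63
tool_pos: [546.2, 295.9, 61.4]
tcp_rot: [2.194, 2.22, -0.008]
force: [0.8, 2.9, -0.4]
opening: -0.001
```

```bash
python3 tl.py;python3 zz.py c7
```

```text
rend [537.9  -9.9 122.9] 0.2 [279.23133278 199.23302937] [277.14578438 179.39793253] time 8.7333
yaw 0.022060396479238128
tilt from rend height: 0.1636538945710082
```

View pics/c7.png

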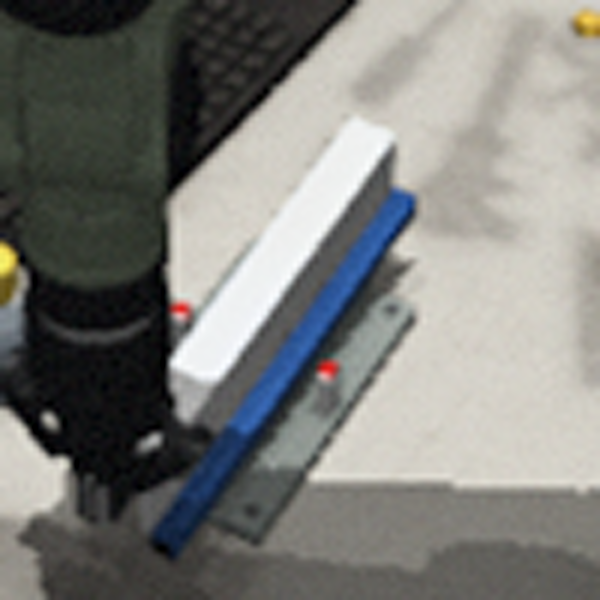

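jog_arm(
  translation=[
    [0,0.001,0.001],
    [0,0.002,0.001],
    [0,0.002,0],
    [0,0,0],
    [0,0,0],
  ],
  rot=[
    [0,0,0],
    [0,0,0],
    [0,0,0],
    [0,0,0],
    [0,0,0],
  ],
)

```text
time_s: 9.2
tool_pos: [546.1, 298.7, 63.4]
tcp_rot: [2.193, 2.215, -0.015]
force: [0.1, 1.2, -0.2]
opening: 0.003
```

```bash
python3 tl.py
```

```text
rend [538.   -9.7 125. ] 0.8 [279.23975563 199.20280552] [277.04742813 178.97381592] time 9.3
yaw 0.024132076135515164
tilt from rend height: 0.17887244486312676
```

jog_arm(
  translation=[
    [0,-0.002,-0.001],
    [0,-0.0015,0],
    [0,-0.0015,0.0005],
    [0,-0.0015,0.0005],
    [0,-0.0015,0.0005],
  ],
  rot=[
    [0,0,0],
    [0,0,0],
    [0,0,0],
    [0,0,0],
    [0,0,0],
  ],
)

```text
time_s: 9.72
tool_pos: [546.0, 292.2, 63.8]
tcp_rot: [2.194, 2.219, -0.01]
force: [0.3, 2.5, -0.3]
opening: -0.001
```

jog_arm(
  translation=[
    [0,0.001,0.001],
    [0,0.002,0.001],
    [0,0.002,0],
    [0,0,0],
    [0,0,0],
  ],
  rot=[
    [0,0,0],
    [0,0,0],
    [0,0,0],
    [0,0,0],
    [0,0,0],
  ],
)

```text
time_s: 10.13
tool_pos: [546.1, 295.5, 66.3]
tcp_rot: [2.193, 2.216, -0.014]
force: [-0.7, 0.2, 0.1]
opening: -0.003
```

```bash
python3 tl.py
```

```text
rend [538.3 -13.  124.7] 0.9 [280.23692703 199.18142128] [277.38220215 178.50190067] time 10.2333
yaw 0.023069413184753973
tilt from rend height: 0.17252757087996398
```

jog_arm(
  translation=[
    [0,-0.003,-0.002],
    [0,-0.0015,0],
    [0,-0.0015,0.0003],
    [0,-0.0015,0.0003],
    [0,-0.0015,0.0003],
  ],
  rot=[
    [0,0,0],
    [0,0,0],
    [0,0,0],
    [0,0,0],
    [0,0,0],
  ],
)

```text
time_s: 10.65
tool_pos: [546.2, 288.3, 65.0]
tcp_rot: [2.195, 2.22, -0.008]
force: [-0.2, 2.0, -0.4]
opening: -0.0
```

jog_arm(
  translation=[
    [0,0.001,0.001],
    [0,0.002,0.001],
    [0,0.002,0],
    [0,0,0],
    [0,0,0],
  ],
  rot=[
    [0,0,0],
    [0,0,0],
    [0,0,0],
    [0,0,0],
    [0,0,0],
  ],
)

```text
time_s: 11.07
tool_pos: [546.1, 291.2, 67.3]
tcp_rot: [2.194, 2.216, -0.013]
force: [-0.4, 0.1, -0.2]
opening: 0.003
```

```bash
python3 tl.py
```

```text
rend [538.3 -17.1 125.3] 1.0 [281.48357773 199.18334007] [277.86094666 177.73776197] time 11.1667
yaw 0.022038476892836962
tilt from rend height: 0.17190422883489
```

jog_arm(
  translation=[
    [0,-0.003,-0.002],
    [0,-0.002,0],
    [0,-0.002,0.0003],
    [0,-0.002,0.0003],
    [0,-0.001,0.0003],
  ],
  rot=[
    [0,0,0],
    [0,0,0],
    [0,0,0],
    [0,0,0],
    [0,0,0],
  ],
)

```text
time_s: 11.58
tool_pos: [546.3, 283.1, 66.2]
tcp_rot: [2.195, 2.22, -0.006]
force: [0.5, 2.7, -0.6]
opening: 0.001
```

jog_arm(
  translation=[
    [0,0.001,0.001],
    [0,0.002,0.001],
    [0,0.002,0],
    [0,0,0],
    [0,0,0],
  ],
  rot=[
    [0,0,0],
    [0,0,0],
    [0,0,0],
    [0,0,0],
    [0,0,0],
  ],
)

```text
time_s: 12.0
tool_pos: [546.2, 285.9, 68.3]
tcp_rot: [2.194, 2.216, -0.012]
force: [0.1, -0.2, -0.2]
opening: -0.002
```

```bash
python3 tl.py
```

```text
rend [538.8 -23.9 112.7] 0.1 [283.21384621 199.32097149] [278.51699829 179.22669983] time 12.1
yaw 0.01740257510722272
tilt from rend height: 0.08245551901976202
```

jog_arm(
  translation=[
    [0,0.004,0],
    [0,0.004,0],
    [0,0.004,0],
    [0,0,0],
    [0,0,0],
  ],
  rot=[
    [0,0,0],
    [0,0,0],
    [0,0,0],
    [0,0,0],
    [0,0,0],
  ],
)

```text
time_s: 12.52
tool_pos: [546.0, 299.2, 68.1]
tcp_rot: [2.194, 2.216, -0.013]
force: [-0.0, -0.1, 0.5]
opening: 0.001
```

```bash
python3 tl.py; python3 tl.py;python3 zz.py c8
```

```text
rend [538.5 -23.4 119.3] 0.7 [283.22355652 199.28137302] [278.52462006 177.97163439] time 12.6167
yaw 0.01805301380246115
tilt from rend height: 0.12613592118082878
rend [538.5 -23.4 119.3] 0.6 [283.21714973 199.28120899] [278.54643822 177.98760319] time 12.7167
yaw 0.01805301017094215
tilt from rend height: 0.1258288583579515
```

View pics/c8.png

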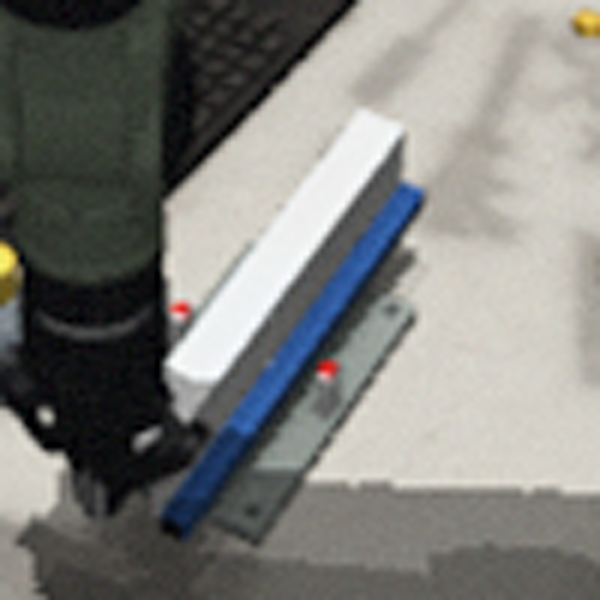

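jog_arm(
  translation=[
    [0,-0.005,-0.001],
    [0,-0.005,-0.001],
    [0,-0.003,0],
    [0,-0.001,0],
    [0,0,0],
  ],
  rot=[
    [0,0,0],
    [0,0,0],
    [0,0,0],
    [0,0,0],
    [0,0,0],
  ],
)

```text
time_s: 13.18
tool_pos: [546.0, 282.9, 65.9]
tcp_rot: [2.197, 2.215, -0.012]
force: [-0.6, 2.0, -0.5]
opening: -0.002
```

jog_arm(
  translation=[
    [0,-0.001,0],
    [0,-0.001,0],
    [0,-0.001,0],
    [0,0,0],
    [0,0,0],
  ],
  rot=[
    [0,0,0],
    [0,0,0],
    [0,0,0],
    [0,0,0],
    [0,0,0],
  ],
)

```text
time_s: 13.6
tool_pos: [546.5, 281.4, 66.5]
tcp_rot: [2.197, 2.218, -0.007]
force: [0.3, 1.6, -0.5]
opening: 0.002
```

```bash
python3 tl.py; python3 tl.py
```

```text
rend [538.5 -26.  116.5] 0.1 [283.91400146 199.3248806 ] [278.87444687 178.17605543] time 13.7
yaw 0.01749415570827349
tilt from rend height: 0.10547191975416052
rend [538.5 -26.  116.5] 0.2 [283.92067528 199.33237457] [278.85337067 178.16014433] time 13.8
yaw 0.01781574229893003
tilt from rend height: 0.10581676212585779
```

Release and re-measure, moving well clear so both ends are visible.

jog_arm(
  translation=[
    [0,0.001,0.0005],
    [0,0.002,0],
    [0,0.005,0],
    [0,0.01,0],
    [0,0.02,0],
  ],
  rot=[
    [0,0,0],
    [0,0,0],
    [0,0,0],
    [0,0,0],
    [0,0,0],
  ],
)

```text
time_s: 14.22
tool_pos: [546.3, 316.7, 66.6]
tcp_rot: [2.201, 2.21, -0.014]
force: [0.5, -0.2, 0.2]
opening: 0.002
```

jog_arm(
  translation=[
    [0,0.02,0.01],
    [0,0.02,0.02],
    [0,0.01,0.02],
    [0,0,0],
    [0,0,0],
  ],
  rot=[
    [0,0,0],
    [0,0,0],
    [0,0,0],
    [0,0,0],
    [0,0,0],
  ],
)

```text
time_s: 14.63
tool_pos: [544.0, 374.9, 116.6]
tcp_rot: [2.198, 2.216, -0.017]
force: [-0.6, -0.8, -0.8]
opening: 0.003
```

```bash
python3 tl.py; python3 tl.py;python3 zz.py c9;python3 look.py c10
```

```text
rend [538.3 -25.4 111.7] 0.3 [283.60890198 199.45441341] [278.8211174  179.24675369] time 14.7333
yaw 0.02014940297381091
tilt from rend height: 0.07549793792990735
rend [538.1 -25.5 111.3] 1.2 [283.6097641  199.43496132] [279.00675201 179.35018301] time 14.8333
yaw 0.019580189340695678
tilt from rend height: 0.07272598846403891
[543.83272699 372.79146987 115.67289555] [-0.78306966 -0.17336178  1.06738013] [ 2.20069255  2.21359281 -0.02020026] 14.9833
```

View pics/c9.png

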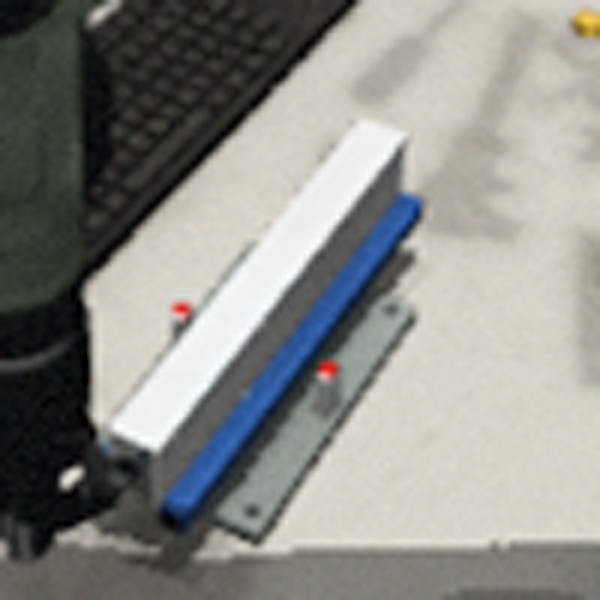

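View pics/c10.png

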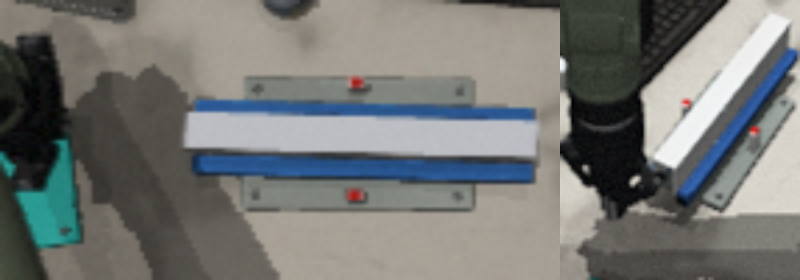

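```bash
cat > full.py <<'E'
from m import *
def corners(s,box,thr,blue=False):
    # 4-corner polygon of the white web
    x0,y0,x1,y1=box;im=cv2.resize(s['img'][y0:y1,x0:x1].astype(np.float32),None,fx=4,fy=4,interpolation=cv2.INTER_LINEAR)
    m=((im.min(2)>thr)&((im[...,2]>=im[...,0]))).astype(np.uint8)
    cs,_=cv2.findContours(m,cv2.RETR_EXTERNAL,cv2.CHAIN_APPROX_NONE);c=max(cs,key=cv2.contourArea)
    h=cv2.convexHull(c);e=1.
    while True:
        p=cv2.approxPolyDP(h,e,True)
        if len(p)<=4: break
        e+=.5
    return (p[:,0]+.5)/4-.5+[x0,y0]
t=snap('top');s=snap('scene')
a=corners(t,(185,180,300,220),158);b=corners(s,(222,165,300,250),205)
a=a[np.argsort(a[:,0])];b=b[np.argsort(-b[:,1])]
print(a.round(1).tolist(),b.round(1).tolist())
L,e1=tri(ray(t,*a[:2].mean(0)),ray(s,*b[:2].mean(0)));R,e2=tri(ray(t,*a[2:].mean(0)),ray(s,*b[2:].mean(0)))
print('L',L.round(1),e1,'R',R.round(1),e2,'tilt',(R-L)[2]/(L-R)[1],'mid',(L+R)/2,'time',robot.sense()['time_s'])
E
python3 full.py; python3 full.py
```

```text
[[196.6, 201.1], [196.9, 192.9], [282.9, 203.4], [283.9, 196.1]] [[240.9, 233.9], [233.4, 230.9], [267.9, 198.6], [260.1, 197.4]]
L [544.  268.8 101.3] 0.7942862274024397 R [571.3 -24.4  -5.5] 44.29176115061091 tilt -0.3642814517182122 mid [557.61064346 122.17611473  47.93142731] time 15.0833
[[196.6, 201.1], [196.9, 192.9], [282.9, 203.4], [283.9, 195.9]] [[241.1, 233.9], [233.4, 230.9], [260.1, 197.4], [271.1, 195.6]]
L [543.8 268.7 101.4] 1.1931941274964821 R [567.9 -24.9   4.4] 38.44159423176155 tilt -0.3303143776512703 mid [555.84267243 121.88307399  52.93636787] time 15.1833
```

```bash
sed -i 's/m=((im.min(2)>thr)&((im\[...,2\]>=im\[...,0\]))).astype/m=((im.min(2)>thr)\&((im[...,2]>=im[...,0])|(thr>180))).astype/' full.py; for T in 205 212 220; do sed "s/,205)/,$T)/" full.py > f2.py; python3 f2.py; done
```

```text
[[196.4, 201.1], [196.9, 192.9], [282.9, 203.4], [283.6, 195.1]] [[241.1, 233.9], [233.9, 231.4], [282.1, 181.4], [274.6, 179.1]]
L [543.3 269.  100.9] 2.321683261823295 R [539.5 -24.5 106.9] 0.4406209853914929 tilt 0.020225151667793356 mid [541.4030184  122.23665164 103.91489537] time 15.2833
[[196.4, 201.1], [196.9, 192.9], [283.4, 202.9], [283.6, 195.1]] [[241.1, 233.6], [233.6, 231.1], [281.9, 181.6], [274.9, 179.4]]
L [543.4 268.9 101.9] 1.735088368925993 R [540.3 -25.6 104.5] 1.1436488202794597 tilt 0.008709825526800049 mid [541.88193244 121.64987326 103.22494867] time 15.3833
[[196.4, 201.1], [196.9, 192.9], [282.9, 203.4], [283.9, 195.1]] [[240.1, 233.9], [233.9, 231.1], [281.9, 181.9], [274.9, 179.6]]
L [544.1 269.3 101.1] 0.6324655486563299 R [539.8 -25.2 103.8] 0.6523962647686391 tilt 0.009041841178253334 mid [541.91851986 122.04581013 102.45140551] time 15.4833
```

jog_arm(
  translation=[
    [0,0.0,0.04],
    [0,0.0,0.04],
    [0,0.0,0.03],
    [0,-0.02,0],
    [-0.003,-0.04,0],
  ],
  rot=[
    [0,0,0],
    [0,0,0],
    [0,0,0],
    [0,0,0],
    [0,0,0],
  ],
)

```text
time_s: 15.9
tool_pos: [538.7, 317.0, 228.2]
tcp_rot: [2.192, 2.225, -0.021]
force: [1.0, -1.7, 0.1]
opening: -0.001
```

jog_arm(
  translation=[
    [-0.002,-0.041,0],
    [-0.002,-0.041,0],
    [-0.002,-0.041,0],
    [-0.002,-0.041,0],
    [-0.002,-0.041,0],
  ],
  rot=[
    [0,0,0],
    [0,0,0],
    [0,0,0],
    [0,0,0],
    [0,0,0],
  ],
)

```text
time_s: 16.32
tool_pos: [528.3, 108.8, 231.3]
tcp_rot: [2.18, 2.231, -0.01]
force: [1.2, -0.1, 0.3]
opening: -0.0
```

jog_arm(
  translation=[
    [-0.003,-0.041,0],
    [-0.003,-0.041,0],
    [-0.003,-0.041,0],
    [-0.003,-0.041,0],
    [-0.003,-0.041,0],
  ],
  rot=[
    [0,0,0],
    [0,0,0],
    [0,0,0],
    [0,0,0],
    [0,0,0],
  ],
  hand=65,
)

```text
time_s: 16.73
tool_pos: [511.6, -99.0, 233.1]
tcp_rot: [2.176, 2.23, -0.006]
force: [1.1, 1.1, 0.2]
opening: 0.649
```

```bash
python3 - <<'E'
from m import *
t=snap('top');a=t['img']
cv2.imwrite('pics/d1.png',cv2.resize(a[165:255,310:430],None,fx=6,fy=6,interpolation=cv2.INTER_CUBIC)[...,::-1])
print(onz(t,375,184,0),yel(t,(320,190,380,230)))
E
for T in 212 220; do sed "s/,205)/,$T)/" full.py > f2.py; python3 f2.py; done
```

```text
[ 612.65866247 -370.14385066    0.        ] [(np.float64(358.969696969697), np.float64(213.84848484848484), 6)]
[[195.9, 200.9], [196.9, 192.9], [282.9, 203.1], [283.9, 196.1]] [[239.9, 233.9], [233.9, 231.1], [280.4, 182.4], [274.9, 180.1]]
L [544.3 270.  101.8] 0.9198173555439795 R [540.5 -24.8 100.8] 2.964732169129354 tilt -0.0032759289484636184 mid [542.40825213 122.59202238 101.27175793] time 16.8833
[[195.9, 200.9], [196.9, 192.9], [282.9, 203.1], [283.9, 195.9]] [[240.9, 233.6], [233.9, 231.1], [278.1, 185.4], [272.1, 184.4]]
L [543.5 269.5 102.7] 2.419782670683429 R [546.5 -25.2  78.7] 9.361879192146203 tilt -0.08148245842058403 mid [544.96985189 122.15929204  90.66026483] time 16.9833
```

View pics/d1.png

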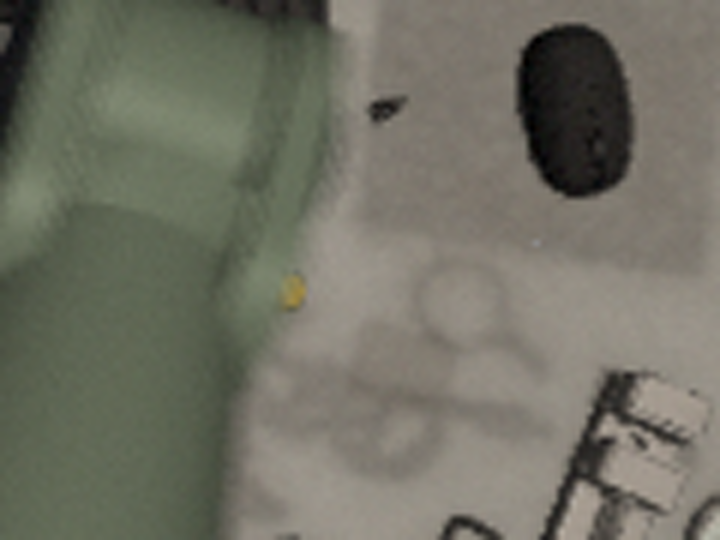

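jog_arm(
  translation=[
    [-0.002,-0.041,0],
    [-0.002,-0.041,0],
    [-0.002,-0.041,0],
    [-0.002,-0.035,-0.01],
    [0,-0.02,-0.03],
  ],
  rot=[
    [0,0,-1],
    [0,0,0],
    [0,0,0],
    [0,0,0],
    [0,0,0],
  ],
)

```text
time_s: 17.4
tool_pos: [510.1, -269.1, 198.4]
tcp_rot: [2.162, 2.232, 0.001]
force: [1.1, -0.9, 0.1]
opening: 0.652
```

jog_arm(
  translation=[
    [0,0,-0.04],
    [0,0,-0.03],
    [0,0,-0.02],
    [0,0,0],
    [0,0,0],
  ],
  rot=[
    [0,0,0],
    [0,0,0],
    [0,0,0],
    [0,0,0],
    [0,0,0],
  ],
)

```text
time_s: 17.82
tool_pos: [511.7, -265.3, 100.9]
tcp_rot: [2.157, 2.241, 0.001]
force: [0.2, -0.6, 0.4]
opening: 0.65
```

jog_arm(
  translation=[
    [-0.004,-0.015,-0.01],
    [-0.003,-0.012,-0.02],
    [0,-0.007,-0.02],
    [0,0,-0.01],
    [0,0,0],
  ],
  rot=[
    [0,0,-2],
    [0,0,0],
    [0,0,0],
    [0,0,0],
    [0,0,0],
  ],
)

```text
time_s: 18.23
tool_pos: [511.0, -300.9, 45.9]
tcp_rot: [2.183, 2.198, 0.002]
force: [-0.5, -0.4, -0.8]
opening: 0.65
```

Run:
```python
from m import *
t=snap('top');s=snap('scene')
cv2.imwrite('pics/d2.png',np.hstack([cv2.resize(a,(390,390),interpolation=cv2.INTER_CUBIC) for a in (t['img'][185:245,320:380],s['img'][130:190,285:345])])[...,::-1])
print(robot.sense()['tool_pos'],yel(s,(290,140,340,180)),yel(t,(340,195,380,230)))
```

```text
[ 511.82159055 -301.18207212   47.54523291] [] [(np.float64(357.0), np.float64(213.0), 1)]
```

View pics/d2.png

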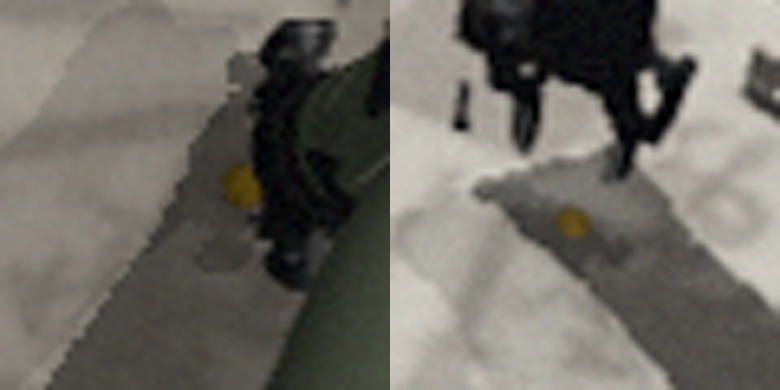

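jog_arm(
  translation=[
    [-0.005,0,-0.015],
    [-0.005,0,-0.01],
    [-0.003,0,-0.005],
    [0,0,0],
    [0,0,0],
  ],
  rot=[
    [0,0,0],
    [0,0,0],
    [0,0,0],
    [0,0,0],
    [0,0,0],
  ],
)

```text
time_s: 18.75
tool_pos: [503.4, -302.6, 24.1]
tcp_rot: [2.171, 2.192, 0.005]
force: [0.2, -0.6, -0.4]
opening: 0.651
```

jog_arm(
  translation=[
    [0.001,0.001,-0.008],
    [0,0.001,-0.006],
    [0,0,-0.005],
    [0,0,-0.002],
    [0,0,0],
  ],
  rot=[
    [0,0,0],
    [0,0,0],
    [0,0,0],
    [0,0,0],
    [0,0,0],
  ],
)

```text
time_s: 19.17
tool_pos: [507.1, -301.2, 4.0]
tcp_rot: [2.167, 2.189, 0.006]
force: [0.4, 0.7, -0.2]
opening: 0.652
```

jog_arm(
  translation=[
    [-0.001,0,-0.002],
    [0,0,0],
    [0,0,0],
    [0,0,0],
    [0,0,0],
  ],
  rot=[
    [0,0,0],
    [0,0,0],
    [0,0,0],
    [0,0,0],
    [0,0,0],
  ],
  hand=0,
  force=20,
)

```text
time_s: 19.58
tool_pos: [506.1, -301.2, 1.8]
tcp_rot: [2.167, 2.19, 0.006]
force: [0.3, 0.4, 0.4]
opening: 0.251
```

jog_arm(
  translation=[
    [0,0,0],
    [0,0,0],
    [0,0,0.01],
    [0,0,0.02],
    [0,0,0.04],
  ],
  rot=[
    [0,0,0],
    [0,0,0],
    [0,0,0],
    [0,0,0],
    [0,0,0],
  ],
)

```text
time_s: 20.0
tool_pos: [500.6, -297.3, 66.8]
tcp_rot: [2.178, 2.2, 0.004]
force: [-0.2, -0.2, 0.9]
opening: 0.25
```

Run:
```python
from m import *
t=snap('top');s=snap('scene')
cv2.imwrite('pics/d3.png',np.hstack([cv2.resize(a,(390,390),interpolation=cv2.INTER_CUBIC) for a in (t['img'][185:245,320:380],s['img'][120:180,285:345])])[...,::-1])
```

```text
(no output)
```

View pics/d3.png

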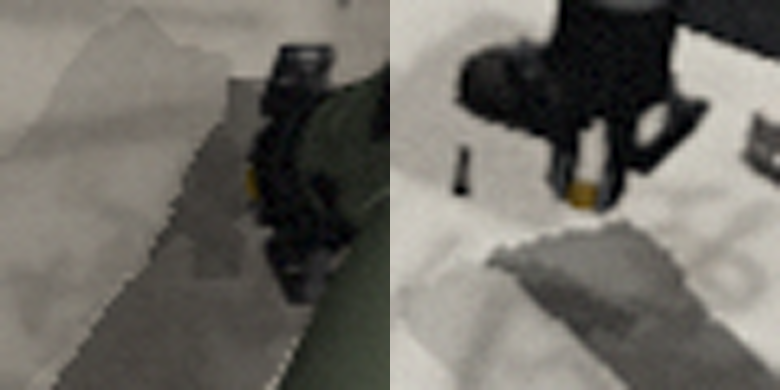

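jog_arm(
  translation=[
    [0,0.01,0.04],
    [0,0.02,0.036],
    [0.002,0.03,0.025],
    [0.003,0.04,0],
    [0.004,0.04,0],
  ],
  rot=[
    [0,0,0],
    [0,0,0],
    [0,0,0],
    [0,0,0],
    [0,0,0],
  ],
)

```text
time_s: 20.52
tool_pos: [516.3, -166.7, 179.3]
tcp_rot: [2.174, 2.167, 0.008]
force: [-1.1, 0.4, -1.0]
opening: 0.25
```

jog_arm(
  translation=[
    [0.004,0.041,0],
    [0.004,0.041,0],
    [0.004,0.041,0],
    [0.004,0.041,0],
    [0.004,0.03,0],
  ],
  rot=[
    [0,0,0],
    [0,0,0],
    [0,0,0],
    [0,0,0],
    [0,0,0],
  ],
)

```text
time_s: 20.93
tool_pos: [537.0, 33.4, 185.1]
tcp_rot: [2.171, 2.158, 0.017]
force: [-0.7, -0.6, -0.2]
opening: 0.247
```

jog_arm(
  translation=[
    [0.001,0.035,-0.005],
    [0.001,0.025,-0.005],
    [0,0.015,-0.01],
    [0,0.006,-0.01],
    [0,0,0],
  ],
  rot=[
    [0,0,0.7],
    [0,0,0],
    [0,0,0],
    [0,0,0],
    [0,0,0],
  ],
)

```text
time_s: 21.35
tool_pos: [539.7, 125.9, 157.5]
tcp_rot: [2.143, 2.181, 0.029]
force: [-0.9, 0.4, -0.3]
opening: 0.251
```

jog_arm(
  translation=[
    [0.001,0.002,-0.015],
    [0.001,0.001,-0.012],
    [0,0.001,-0.008],
    [0,0,-0.004],
    [0,0,0],
  ],
  rot=[
    [-0.4,0.4,0],
    [-0.4,0.4,0],
    [0,0,0],
    [0,0,0],
    [0,0,0],
  ],
)

```text
time_s: 21.77
tool_pos: [542.1, 126.2, 117.2]
tcp_rot: [2.145, 2.177, -0.005]
force: [-0.6, 0.4, 0.0]
opening: 0.252
```

```bash
python3 look.py d4;python3 zz.py d5; for T in 205 212; do sed "s/,205)/,$T)/" full.py > f2.py; python3 f2.py; done
```

```text
[542.54243195 126.39380211 118.16487331] [-0.53411424  0.36456061 -0.13535327] [ 2.14461133  2.17637799 -0.00354437] 21.8667
[[259.9, 194.9], [260.4, 202.9], [283.1, 203.1], [283.9, 195.6]] [[240.9, 233.9], [233.4, 230.9], [255.4, 214.6], [248.9, 211.6]]
L [ 610.9   71.9 -142. ] 93.70044552012561 R [ 601.5  -23.6 -109.3] 82.35185220640513 tilt 0.34176473228822013 mid [ 606.21303638   24.14729493 -125.63145931] time 22.0167
[[259.9, 194.9], [260.4, 202.9], [283.1, 203.1], [283.9, 195.6]] [[240.9, 233.9], [233.6, 230.9], [255.1, 214.9], [248.9, 211.9]]
L [ 610.7   71.8 -141.9] 93.19717336074682 R [ 601.9  -23.6 -111. ] 82.73822725074234 tilt 0.32376322144588127 mid [ 606.28531227   24.06994953 -126.48756134] time 22.1167
```

View pics/d5.png

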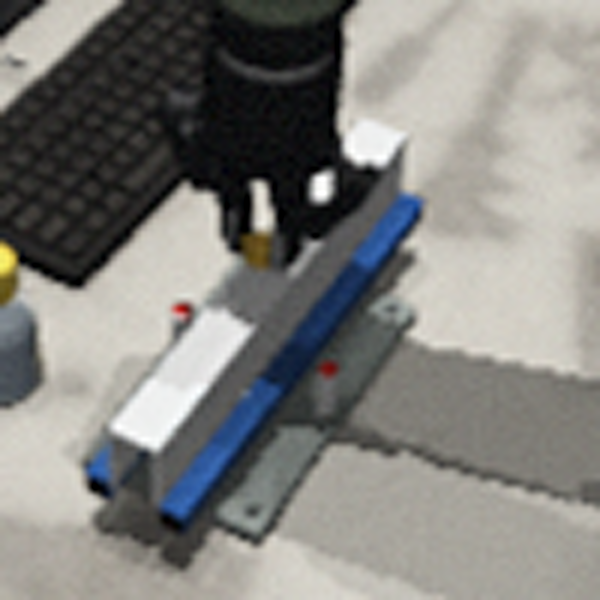

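View pics/d4.png

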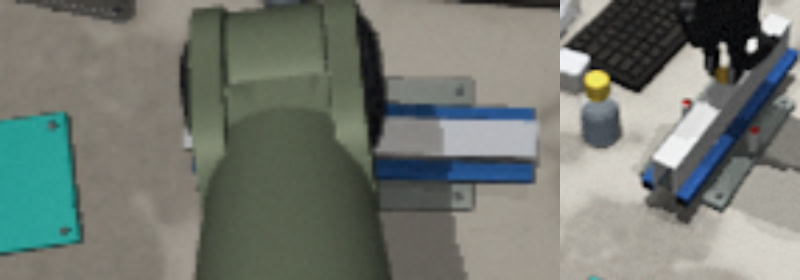

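jog_arm(
  translation=[
    [0,0.002,-0.003],
    [0,0.001,-0.003],
    [0,0.0005,-0.002],
    [0,0,-0.001],
    [0,0,0],
  ],
  rot=[
    [0,0,0],
    [0,0,0],
    [0,0,0],
    [0,0,0],
    [0,0,0],
  ],
)

```text
time_s: 22.53
tool_pos: [543.5, 131.3, 109.9]
tcp_rot: [2.142, 2.176, 0.001]
force: [0.7, -1.4, -0.7]
opening: 0.251
```

jog_arm(
  translation=[
    [0,-0.001,-0.003],
    [0,-0.001,-0.002],
    [0,0,-0.001],
    [0,0,0],
    [0,0,0],
  ],
  rot=[
    [0,0,0],
    [0,0,0],
    [0,0,0],
    [0,0,0],
    [0,0,0],
  ],
)

```text
time_s: 22.95
tool_pos: [543.3, 129.1, 102.8]
tcp_rot: [2.142, 2.177, 0.0]
force: [-1.0, -0.2, -0.2]
opening: 0.256
```

```bash
python3 zz.py d6; python3 -c "
from h import *
print(robot.sense()['tool_pos'],robot.sense()['force'])"
```

```text
[543.22549422 129.07959554 102.88163467] [-0.45602079 -0.38959705 -0.61297151]
```

View pics/d6.png

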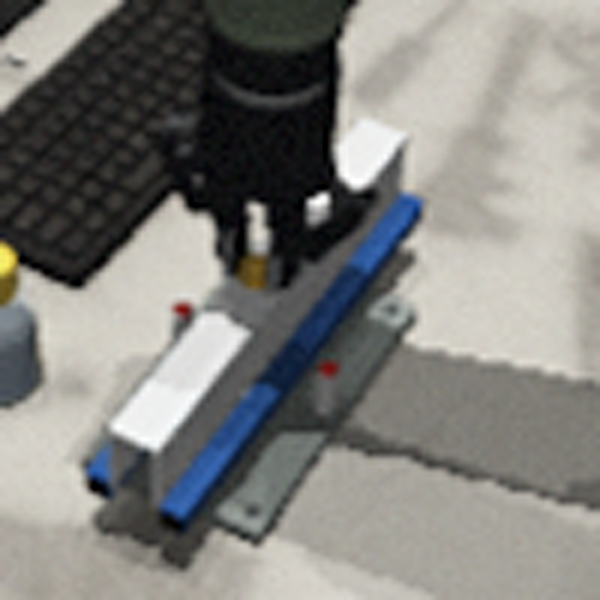

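jog_arm(
  translation=[
    [0,0,-0.0007],
    [0,0,0],
    [0,0,0],
    [0,0,0],
    [0,0,0],
  ],
  rot=[
    [0,0,0],
    [0,0,0],
    [0,0,0],
    [0,0,0],
    [0,0,0],
  ],
)

```text
time_s: 23.42
tool_pos: [543.5, 129.1, 102.4]
tcp_rot: [2.142, 2.176, 0.001]
force: [-0.2, 0.2, -0.3]
opening: 0.251
```

jog_arm(
  translation=[
    [0,0,0],
    [0,0,0],
    [0,0,0],
    [0,0,0],
    [0,0,0],
  ],
  rot=[
    [0,0,0],
    [0,0,0],
    [0,0,0],
    [0,0,0],
    [0,0,0],
  ],
  hand=45,
)

```text
time_s: 23.83
tool_pos: [543.7, 129.1, 102.7]
tcp_rot: [2.142, 2.176, 0.001]
force: [0.1, -0.0, -0.2]
opening: 0.45
```

jog_arm(
  translation=[
    [0,0,0.004],
    [0,0,0.01],
    [0,0,0.02],
    [0,0,0.04],
    [0,0,0.04],
  ],
  rot=[
    [0,0,0],
    [0,0,0],
    [0,0,0],
    [0,0,0],
    [0,0,0],
  ],
)

```text
time_s: 24.25
tool_pos: [536.4, 128.0, 213.4]
tcp_rot: [2.149, 2.185, -0.02]
force: [0.4, -0.0, -0.1]
opening: 0.452
```

jog_arm(
  translation=[
    [0,-0.03,0.02],
    [0,-0.04,0],
    [0,-0.04,0],
    [0,-0.04,0],
    [0,-0.04,0],
  ],
  rot=[
    [0,0,0],
    [0,0,0],
    [0,0,0],
    [0,0,0],
    [0,0,0],
  ],
)

```text
time_s: 24.67
tool_pos: [542.3, -60.3, 251.8]
tcp_rot: [2.12, 2.19, 0.009]
force: [0.6, -0.3, -0.3]
opening: 0.451
```

jog_arm(
  translation=[
    [0,-0.04,0],
    [0,-0.04,0],
    [0,-0.03,0],
    [0,0,0],
    [0,0,0],
  ],
  rot=[
    [0,0,0],
    [0,0,0],
    [0,0,0],
    [0,0,0],
    [0,0,0],
  ],
)

```text
time_s: 25.08
tool_pos: [541.5, -184.2, 258.4]
tcp_rot: [2.124, 2.172, 0.01]
force: [-0.4, 0.2, -0.1]
opening: 0.454
```

```bash
for T in 205 212 220; do sed "s/,205)/,$T)/" full.py > f2.py; python3 f2.py; done; python3 zz.py e1; python3 look.py e2
python3 - <<'E'
from m import *
t=snap('top');s=snap('scene')
a=yel(t,(210,188,270,210));b=yel(s,(240,195,275,230));print(a,b)
if a and b: print(tri(ray(t,*a[0][:2]),ray(s,*b[0][:2])))
E
```

```text
[[195.9, 200.9], [196.9, 192.9], [283.1, 203.1], [283.9, 195.9]] [[241.1, 233.6], [233.6, 231.1], [281.6, 181.9], [274.9, 179.6]]
L [543.5 269.5 102.7] 2.419782670683429 R [539.6 -25.4 103.5] 0.7441351684548025 tilt 0.0028627954814881033 mid [541.53855394 122.07571936 103.09162299] time 25.1833
[[196.1, 201.1], [196.9, 192.9], [283.1, 203.1], [283.6, 195.4]] [[241.4, 233.1], [233.9, 231.1], [281.4, 181.9], [274.9, 179.9]]
L [542.9 268.9 103.6] 2.4869221479183006 R [540.3 -25.1 102.9] 0.18006434117485776 tilt -0.0025350928294035424 mid [541.58076954 121.91659819 103.26335308] time 25.2833
[[195.9, 200.9], [196.9, 192.9], [283.1, 203.1], [283.9, 195.9]] [[239.9, 233.6], [233.6, 230.1], [281.1, 181.9], [274.6, 180.1]]
L [544.4 269.7 104.4] 0.0536631588922121 R [540.4 -25.3 101.8] 1.9517806256096846 tilt -0.008609550702383116 mid [542.37636943 122.19967129 103.10984688] time 25.3833
[ 541.91061736 -181.58393636  257.6179971 ] [ 0.38761788 -0.12040673  0.11533533] [2.11972501 2.17775762 0.00961842] 25.5333
[(np.float64(237.86947063089195), np.float64(197.03553299492387), 28)] [(np.float64(257.2739602169982), np.float64(204.7269439421338), 26)]
(array([545.14842173, 128.98814242, 107.66161786]), np.float64(0.18483572803927553))
```

View pics/e1.png

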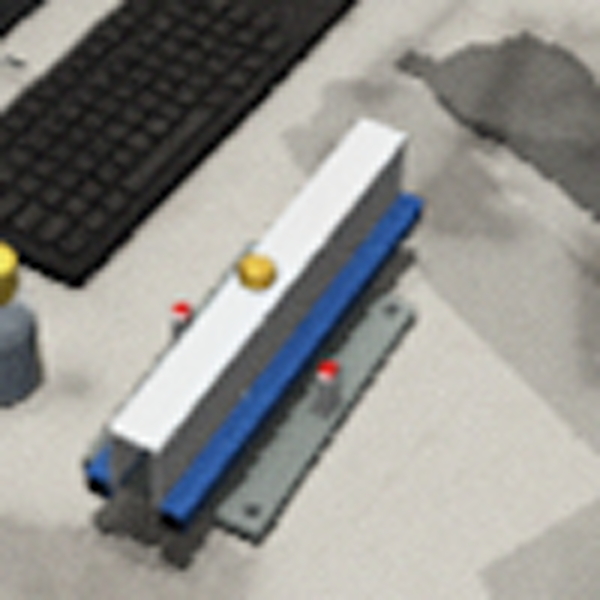

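View pics/e2.png

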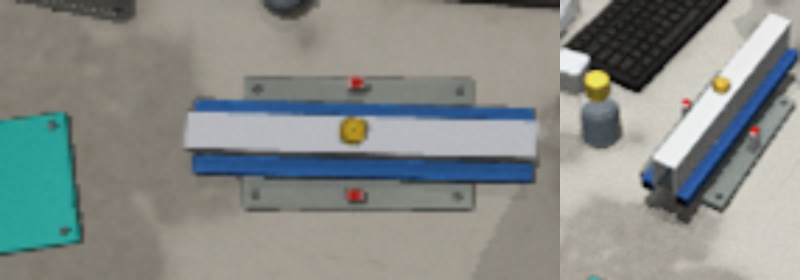

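The wax sits on the bar at y = 129.0, 1 mm from the pointer line at 130.0, and the bar's tilt reads under 0.01 rad. The bottle has not moved. I'm handing in.

```bash
python3 -c "
from m import *
t=snap('top');a=yel(t,(200,140,240,175));print(a, t['img'][178:190,370:382].min(2).min(), np.argwhere(t['img'][170:200,365:388].max(2)<90).mean(0)+[170,365])
b=cv2.imread('pics/top0.png');print(np.argwhere(b[170:200,365:388].max(2)<90).mean(0)+[170,365])
print(robot.sign_off())"
```

```text
[(np.float64(218.6081370449679), np.float64(156.413704496788), 63)] 87 [178.5  367.25]
[182.52941176 374.        ]
the job is handed in; nothing more can be done
None
```

```bash
python3 -c "
from m import *
s=snap('scene');t=snap('top')
cv2.imwrite('pics/f.png',np.hstack([cv2.resize(t['img'][150:240,320:440],(400,300)),cv2.resize(s['img'][120:180,260:340],(400,300))])[...,::-1])"
```

```text
the job is handed in; nothing more can be done
```

I slid the bar along the knife edge by pushing its low end with the closed fingers until it balanced by itself. I then gripped the wax, set it on top of the bar in line with the pointers, drew the arm clear and handed the job in at about 26 s.

**Last checks before hand-in:**
- **Bar:** three readings from both cameras put the tilt between -0.009 and +0.003 rad, at rest with the robot off it.
- **Wax:** its centre read y = 129.0 mm against 130.0 mm for the pointer line, so about 1 mm off along the bar.
- **Bottle:** the cap was at the same pixel as at the start.

**What went wrong or is unconfirmed:**
- **Bar levered up:** early in the pushing I lowered the fingers while they touched the bar. Friction drew the low end down and tipped the bar up over the rest, partly off the knife edge. I eased it back slowly. I did not measure the bar's height or the force on the edge during this, so I can't rule out that one of those limits was passed.
- **Bolt:** the final colour-mask check disagreed with the start position by about 8 pixels. I think the mask failed, because the arm was near that part of the top view. No picture could be taken after hand-in to settle it. The bolt was standing in its place in the top view just before the wax pick-up. It was still standing in the scene view during the lift, and the gripper came no nearer than about 100 mm.

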